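# Feed one bearing from the magazine and seat it in the V stop

### The job

Feed a single bearing for the gearbox job: press the feeder's red plunger all the way down once and let it spring fully back up, so that the bottom bearing is pushed out of the magazine and the next one drops into its place. Then push the ejected bearing sideways along the deck with the fingertips until it sits against both faces of the blue V stop. Only press and push - do not lift or carry the bearing - and leave the other bearings in the magazine and everything else on the bench where it is.

Things in the scene. Friction and masses are not known exactly. Their poses are not given: they have to be found in the camera images.
- feeder: Fixed bearing feeder: green side plates on a steel base plate. Origin: on the magazine axis, at bench level, z up; it ejects along its own -x. Magazine walls: x -31 to +34 mm, y -32 to +32 mm, 60 mm high. Behind it a green frame 146 mm high (x 57 to 138 mm, y -32 to +32 mm) carries the plunger and the bell crank that drives the pusher under the stack.
- outlet (a point): Point on the deck (its top 4 mm above the bench) at x = -60 mm, y = 0 of the feeder, near where the ejected bearing comes to lie. The flat deck in front of the magazine spans feeder x -100 to -31 mm, y -80 to +165 mm. Two low rails, 7 mm above the deck, guide a bearing to the V stop: inner faces at x = -87 mm (y -38 to +163 mm) and x = -30 mm (y +46 to +163 mm, with a lead-in).
- plunger_top (a point): Centre of the top face of the red plunger knob (42 mm across), at x = +115 mm, y = 0 of the feeder; 206 mm above the bench when up, 160 mm when fully down. The point moves with the knob. Pressed straight down.
- plunger (a joint): Plunger travel in m: 0 = up (rest), 0.046 = fully down against a solid stop. A spring brings it back; it takes 6 N at first and about 12 N near the bottom. Each full press pushes the bottom bearing 61 mm along the feeder's -x, out of the magazine.
- magazine (a point): The magazine's axis at the height of the deck (4 mm above the bench): x = y = 0 of the feeder.
- bearing_1: The bottom bearing of the stack, the one that is ejected: steel ball bearing lying flat, 52 mm across, 18 mm thick, 0.14 kg. Origin: centre of its underside. After a full press it lies near x = -58 mm, y = 0 of the feeder, and can slide up to 3 mm farther, to the front rail.
- bearing_2: The second bearing of the stack, same size; drops to the deck when the plunger comes back up.
- bearing_3: The top bearing of the stack, same size; rests on the second.
- v_stop: Blue-painted steel V stop, 14 mm high, fixed on the deck to the feeder's +y side of the outlet, 75 to 110 mm from the magazine axis (varies). Axes parallel to the feeder's. Origin: the point on the deck under the centre of a bearing that touches both V faces (x = -59 mm of the feeder). The V (100 degrees) opens toward -y; apex 34 mm to +y of the origin, mouth 46 mm wide.
- tape_roll: Roll of black tape, loose on the bench at the right.
- old_mug: White spotted mug, loose on the bench at the right.
- steel_tray_small: Small rusty open steel tray, loose at the front left.
- pipe_offcut: Short rusty pipe offcut standing behind the feeder, loose.
- tape_measure: Yellow tape measure behind the feeder, loose.
- driver_blue: Blue-handled screwdriver, loose at the front right.
Things that resemble listed ones, but are neither listed nor needed, are in the scene too. Leave any brown or yellow look-alike of the bearing_3 alone.

How it is judged:
On the way, in this order (a step that is already met when the one before it is completed fails the run):
1. the plunger is pressed fully down and the bottom bearing is out of the magazine (value of joint plunger above 0.0435 m and x of bearing_1 in the frame of feeder below -0.055 m), for 0.05 s.
2. the plunger is back up and the next bearing has dropped into place (value of joint plunger below 0.003 m and height (world z) of bearing_2 below 0.007 m), for 0.1 s.
3. the ejected bearing sits in the V stop (horizontal distance between bearing_1 and v_stop below 0.004 m), for 0.2 s.
At the end, for the whole second after the job is handed in: The ejected bearing lies flat and at rest on the deck, its centre within 4 mm of the V stop's seat; the plunger is up (within 3 mm); the second bearing lies flat at the bottom of the magazine and the third on top of it (all of step 2 and horizontal distance between bearing_1 and v_stop below 0.004 m and height (world z) of bearing_1 below 0.007 m and angle between each of bearing_1, bearing_2's own z axis and vertical below 0.1 rad and linear speed of bearing_1 below 0.01 m/s and horizontal distance between each of bearing_2, bearing_3 and magazine below 0.006 m and height (world z) of bearing_3 below 0.026 m); the robot touches nothing.
It fails at once if the ejected bearing is lifted or tipped (more than 10 mm off the deck) (height (world z) of bearing_1 above 0.014 m).
It fails at once if another bearing leaves the magazine (horizontal distance between any of bearing_2, bearing_3 and magazine above 0.015 m or height (world z) of bearing_3 above 0.055 m or height (world z) of bearing_2 above 0.037 m).
It fails at once if another thing on the bench is moved more than 20 mm (distance of any of tape_roll, old_mug, steel_tray_small, pipe_offcut, tape_measure, driver_blue from where it was at the start of the episode above 0.02 m).
It also fails if it takes over 48 s, if anything falls off the work surface, if the arm or the gripper's body presses on something with over 40 N, if the wrist force passes 120 N, or if a joint passes its speed limit or range.

### The arm

A 7-joint arm with a two-finger parallel gripper is mounted at the origin on a cart in front of the work surface, level with it; the furniture and walls round the work are solid. World frame = base frame: x ahead of the robot, y to its left, z up, the work surface at z = 0. Lengths are in m, angles in rad, forces in N, time in s.
With the tool pointing down it reaches from about 0.425 to 0.925 m from the base axis. Payload 6.8 kg.
Tool frame: the origin (TCP) lies on the centre line of the jaws, within the pads' length; the fingertips stand 25 mm ahead of it and the grasp point (between the pads) lies 6 mm ahead of it; z points along the fingers, y is the line along which they close (so a half turn about z gives the same grasp; the last joint's range is limited). The gripper opens to 85 mm and grips with 20 to 120 N. Pads are 22 mm wide; open, the fingers measure 114 mm over their backs; the gripper's body (76 mm by 85 mm) begins 54 mm behind the grasp point. The pads swing forward as they close: fully open they stand 13 mm farther back than shut.
Start: joints at [-1.436, 0.477, 0.022, 1.555, -0.011, 1.109, -0.083], TCP at [0.162, 0.655, 0.227] pointing down, gripper open.
Joint ranges: [-2.96, 2.96], [-0.34, 2.1], [-1.41, 1.46], [0.24, 2.44], [-1.37, 4.51], [0.17, 1.92], [-2.96, 2.96]. Speed limits (rad/s): [2.39, 2.39, 3.14, 3.14, 3.14, 3.14, 3.14].

### API

Orientations are given as a rotation vector (axis times angle).
In Python, from bench import telemetry, grab_frame, job gives the robot as it stands.
- The arm moves only by the tool apply_moves, never from a script. Its argument "rows" is a list of rows, each a list of 2 entries, a list of its own where there are three numbers: the shift along the tool's x, y, z each as a share of 250 mm, from -1 to 1, then the turn, a rotation vector about the tool's x, y, z each as a share of pi rad, from -1 to 1. A call has 1 to 10 rows; each row is the pose to reach, as a shift and turn from the pose commanded when the call began, along the tool's axes at that moment, turning the shorter way round; what a row does not reach only later rows make up. A row lasts 1/8 s, in which the tool goes at most 62.5 mm and 10.7 degrees, less where a joint would pass 70% of its speed; a pose out of reach is approached as far as the arm can. A call with a number of a shift or a turn outside -1 to 1 is refused whole. A call with a gripper value outside its range is refused whole. "jaw" is the gripper's target within -1 to 1 (fully open at 1, half-way at 0, shut at -1), set as the call begins (left out, the last holds). The fingers move at their own pace and stop on an object; "newtons" is the grip in N (left out, the last holds). Time passes only in rows, so rows that repeat a pose let the fingers close. It gives the time, the measured TCP pose, the force, the opening and the grip force at its end, in the units of the state.
- telemetry.get_obs(): the state, without advancing time (a new reading comes with each control period).
- grab_frame(name): name is "side" or "top" or "wrist"; returns a dict with "frame" (384x512x3 uint8, red, green, blue), "vertical_fov" (degrees; the focal length in pixels is half the picture's height over the tangent of half this angle, whatever the lens; pixels are square), "cx", "cy" (the principal point, pixels), "origin" and "attitude" of the camera in the world. Camera axes: x right, y up, looking along -z (the intrinsics and any distortion apply to the point x, -y, -z); pixel columns grow to the right and rows downward; lengths in m; the calibration is good to about 2 mm. A picture is of the moment at which its call begins. There is no depth.
- job.hand_in(): hands the job in; it is judged then, once.
The state is a dict: "clock": time; "joints": joint angles; "qvel": joint speeds; "tau": joint torques, N m; "tcp_pos": TCP position; "orientation": TCP orientation; "contact_force": force on the tool from outside, world axes, zero at the start; "moment": the same for the moment, N m; "grip_width": finger opening in m; "gripper_force": force on a finger pad.
Only numpy, scipy, OpenCV 4.12 (cv2) and the standard library are available. Lean on these libraries where they do the work, as an engineer would, in place of code of your own. Each camera call takes 0.05 s, during which the arm holds its last target. There are 200 camera calls.

## Working session

There is one attempt and no reset: what is moved stays moved. The work goes in short steps, Python scripts to look and compute and a tool call to move; the robot and the scene stay as the last step left them, time stands still between calls to the robot, and variables do not carry over. Pictures are saved under pics/ and viewed, at most 10 in all, crops included, and the job is handed in when it is done.

Besides the shell and the picture viewer there is one more tool, called after "Request:" as name(argument=value, ...), one argument or row to a line, values as JSON. apply_moves: Moves the arm, as the interface text tells. Its arguments: {"type":"object","properties":{"rows":{"type":"array"},"jaw":{"type":"number"},"newtons":{"type":"number"}},"required":["rows"]}

```bash
mkdir -p pics
cat > h.py <<'E'
import numpy as np, cv2
from bench import telemetry, grab_frame, job
from scipy.spatial.transform import Rotation as R
def cam(n):
    d=grab_frame(n); return d
def rot(d):
    a=np.array(d['attitude'],float)
    return a if a.shape==(3,3) else (R.from_rotvec(a).as_matrix() if a.size==3 else R.from_quat(a).as_matrix())
def ray(d,u,v):
    f=192/np.tan(np.radians(d['vertical_fov'])/2)
    return rot(d)@np.array([(u-d['cx'])/f,-(v-d['cy'])/f,-1])
def onz(d,u,v,z):
    r=ray(d,u,v);o=np.array(d['origin']);return o+r*(z-o[2])/r[2]
E
python3 - <<'E'
from h import *
import pickle
D={}
for n in ('top','side'):
    d=cam(n);D[n]=d
    print(n,{k:v for k,v in d.items() if k!='frame'})
    cv2.imwrite(f'pics/{n}0.png',cv2.resize(d['frame'][:,:,::-1],(800,600)))
pickle.dump(D,open('D.pkl','wb'))
print(telemetry.get_obs())
E
```

```text
top {'vertical_fov': 43.61157160095287, 'cx': 246.14403843533952, 'cy': 201.2577463194158, 'origin': array([-0.08615459,  0.03945879,  1.81452964]), 'attitude': array([ 0.2912772 , -0.32434296, -1.63992603])}
side {'vertical_fov': 48.97208635590886, 'cx': 259.29327684361294, 'cy': 189.883635443967, 'origin': array([ 0.57538329, -0.72060658,  1.21045957]), 'attitude': array([ 0.57656066, -0.00851627, -0.01762753])}
{'clock': 0.1, 'joints': array([-1.43606457,  0.47773642,  0.02233854,  1.5563697 , -0.01148248,
        1.10928559, -0.08308187]), 'qvel': array([ 0.00078431, -0.0015961 , -0.00032272, -0.00289542,  0.00104339,
       -0.00019541, -0.00049183]), 'tau': array([ 3.98493881e-03, -5.97763467e+01,  1.61367517e+00, -2.81955117e+01,
        1.28454203e-02,  5.04954223e-03, -1.65861616e-05]), 'tcp_pos': array([0.16218822, 0.65466165, 0.2265029 ]), 'orientation': array([-3.80417430e-01, -3.11840685e+00,  2.62243167e-03]), 'contact_force': array([-0.10346696,  0.86366448, -0.67706197]), 'moment': array([-0.00934882, -0.02425778,  0.01272143]), 'gripper_force': 0.0, 'grip_width': 0.08532995538812212}
```

View pics/top0.png

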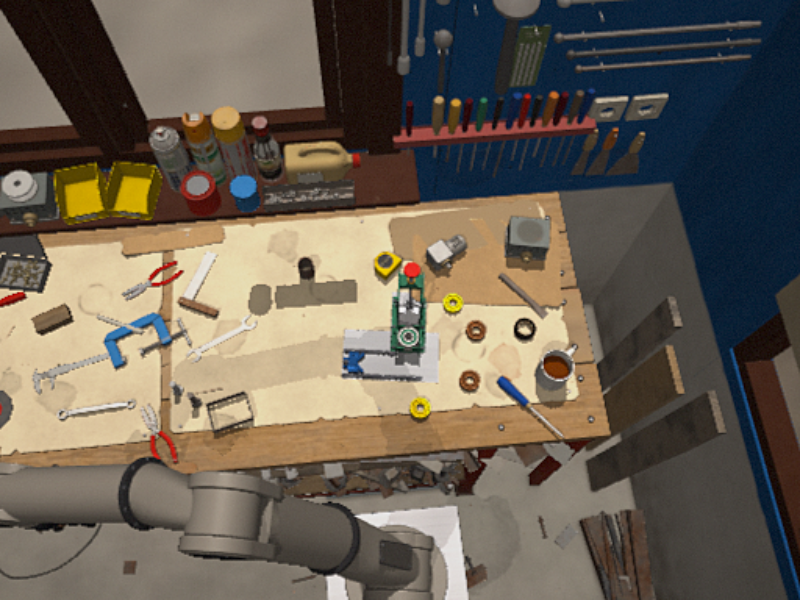

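View pics/side0.png

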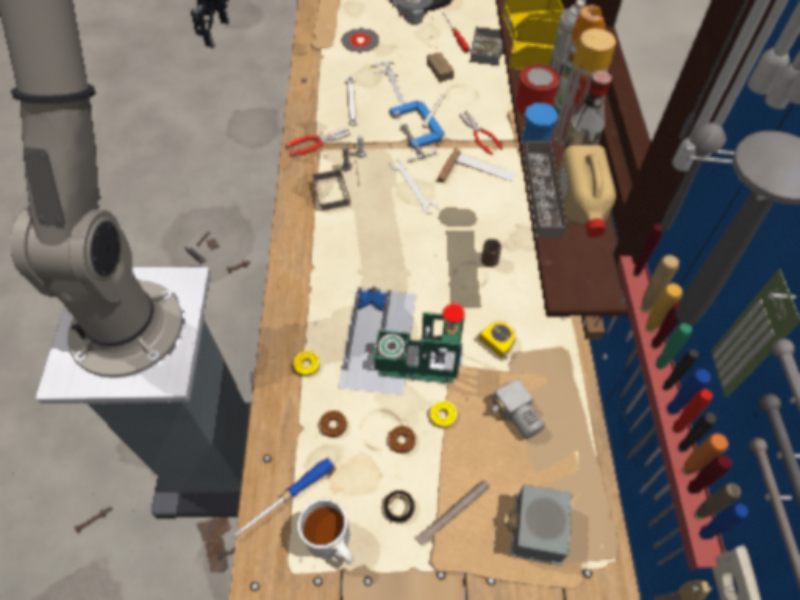

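The top view shows the knob at (412,269), the magazine bearing at (408,337) and the V stop at (355,363). In the side view they are at (453,313), (391,346) and (372,298). The feeder's +x points away from the robot.

```bash
cat >> h.py <<'E'
def blob(img,lo,hi,roi):
    x0,y0,x1,y1=[int(a/1.5625) for a in roi]
    h=cv2.cvtColor(img,cv2.COLOR_RGB2HSV)
    h[:,:,0]=(h[:,:,0].astype(int)+30)%180
    m=cv2.inRange(h,lo,hi);k=np.zeros_like(m);k[y0:y1,x0:x1]=m[y0:y1,x0:x1]
    n,l,s,c=cv2.connectedComponentsWithStats(k);i=1+np.argmax(s[1:,4]);return c[i],s[i]
def tri(a,ua,b,ub):
    A=[];B=[]
    for d,u in((a,ua),(b,ub)):
        r=ray(d,*u);r/=np.linalg.norm(r);P=np.eye(3)-np.outer(r,r);A.append(P);B.append(P@np.array(d['origin']))
    return np.linalg.lstsq(np.vstack(A),np.hstack(B),rcond=None)[0]
E
python3 - <<'E'
from h import *
import pickle
D=pickle.load(open('D.pkl','rb'));t,s=D['top'],D['side']
red=((20,150,120),(38,255,255));blu=((125,120,60),(150,255,255))
rt,a=blob(t['frame'],*red,(395,255,430,290));rs,b=blob(s['frame'],*red,(435,295,470,330))
print('knob',rt,a,rs,b,tri(t,rt,s,rs),onz(t,*rt,.2),onz(s,*rs,.2))
bt,a=blob(t['frame'],*blu,(335,345,375,385));bs,b=blob(s['frame'],*blu,(350,280,395,315))
print('V',bt,a,bs,b,tri(t,bt,s,bs),onz(t,*bt,.014),onz(s,*bs,.014))
for d,p in((t,(408,337)),(s,(391,346))): print('mag',onz(d,p[0]/1.5625,p[1]/1.5625,.058))
E
```

```text
knob [263.3  172.15] [258 168  11   9  80] [290.06521739 200.19565217] [283 194  14  13 138] [ 0.6779067  -0.10104238  0.20370072] [ 0.68114068 -0.10075466  0.2       ] [ 0.67700054 -0.09974619  0.2       ]
V [226.32692308 231.07692308] [220 225  13  13 104] [237.9037037  190.97777778] [230 186  17  12 135] [0.52359253 0.05476999 0.01549671] [0.52631318 0.05598393 0.014     ] [0.52157715 0.05410224 0.014     ]
mag [ 0.56208001 -0.08462987  0.058     ]
mag [ 0.56287078 -0.08786856  0.058     ]
```

Request:
apply_moves(
  rows=[
    [[-0.91,-0.81,-0.3],[0,0,0]],
    [[-0.91,-0.81,-0.3],[0,0,0]],
    [[-0.91,-0.81,-0.3],[0,0,0]],
    [[-0.91,-0.81,-0.3],[0,0,0]],
    [[-0.91,-0.81,-0.3],[0,0,0]],
    [[-0.91,-0.81,-0.3],[0,0,0]],
  ],
  jaw=-1,
)

```text
clock: 0.85
tcp_pos: [0.3384, 0.3998, 0.3037]
orientation: [0.394, 3.115, 0.001]
contact_force: [-0.2, 0.5, -0.3]
grip_width: 0.0002
gripper_force: 0.0
```

Request:
apply_moves(
  rows=[
    [[-0.91,-0.81,0],[0,0,0]],
    [[-0.91,-0.81,0],[0,0,0]],
    [[-0.91,-0.81,0],[0,0,0]],
    [[-0.91,-0.81,0],[0,0,0]],
    [[-0.91,-0.81,0],[0,0,0]],
    [[-0.91,-0.81,0],[0,0,0]],
  ],
)

```text
clock: 1.6
tcp_pos: [0.5083, 0.1488, 0.302]
orientation: [0.392, 3.117, -0.003]
contact_force: [-0.2, 0.7, -0.4]
grip_width: -0.0
gripper_force: 0.0
```

Request:
apply_moves(
  rows=[
    [[-0.91,-0.81,0],[0,0,-0.036]],
    [[-0.91,-0.81,0],[0,0,-0.036]],
    [[-0.91,-0.81,0],[0,0,-0.036]],
    [[-0.91,-0.81,0],[0,0,-0.036]],
    [[-0.91,-0.81,0],[0,0,-0.036]],
    [[-0.91,-0.81,0],[0,0,-0.036]],
    [[-0.91,-0.81,0],[0,0,-0.036]],
  ],
)

```text
clock: 2.48
tcp_pos: [0.6787, -0.0962, 0.3013]
orientation: [-0.2, -3.133, -0.002]
contact_force: [-0.5, 1.3, -0.1]
grip_width: 0.0003
gripper_force: 0.0
```

Run:
```python
from h import *
import pickle
d=cam('wrist');pickle.dump(d,open('W.pkl','wb'));print({k:v for k,v in d.items() if k!='frame'})
cv2.imwrite('pics/w0.png',cv2.resize(d['frame'][:,:,::-1],(800,600)))
o=telemetry.get_obs();print(o['tcp_pos'],R.from_rotvec(o['orientation']).as_matrix().round(3),o['joints'],o['clock'],o['grip_width'])
```

```text
{'vertical_fov': 70.79341883661058, 'cx': 251.0577957395629, 'cy': 186.17853866450392, 'origin': array([ 0.60788087, -0.08645422,  0.4472875 ]), 'attitude': array([-0.23381952, -0.20922781,  1.43045332])}
[ 0.67861681 -0.09558172  0.30166362] [[-0.992  0.126 -0.001]
 [ 0.126  0.992  0.002]
 [ 0.001  0.001 -1.   ]] [-0.26971888  0.4718077   0.47512893  1.46085224 -0.22141515  1.26349727
  1.67241407] 2.525 0.00019259223103853973
```

View pics/w0.png

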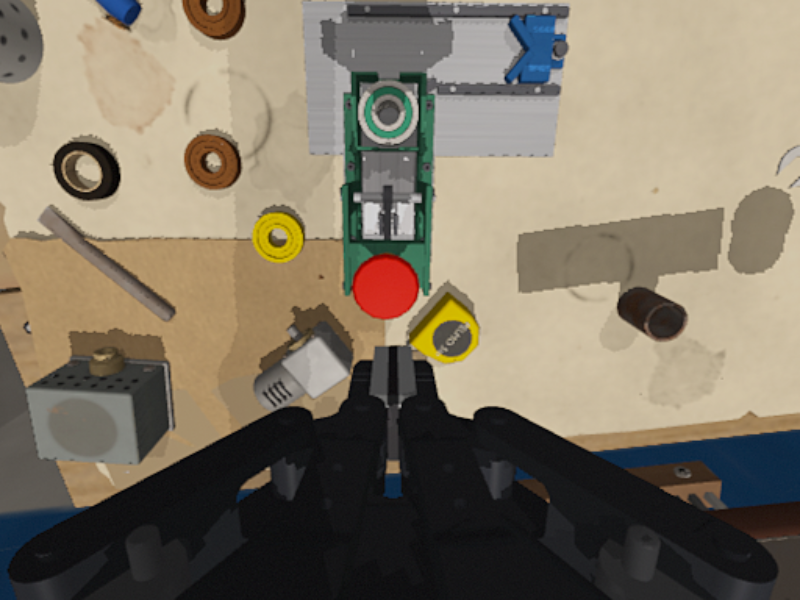

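The wrist view shows the knob at (386,287), the stack at (387,112), and the V's mouth tips near (510,15) and (508,82) with its apex near (526,48).

Run:
```python
from h import *
import pickle
d=pickle.load(open('W.pkl','rb'))
q,s=blob(d['frame'],(20,150,100),(38,255,255),(340,240,430,330));k=onz(d,*q,.206);print('knob',q*1.5625,k)
f=lambda u,v,z:onz(d,u/1.5625,v/1.5625,z)
m=f(387,112,.058);fx=(k-m)[:2];fx/=np.linalg.norm(fx);fy=np.array([-fx[1],fx[0]]);print('mag',m,'fx',fx,np.linalg.norm((k-m)[:2]))
M=(k[:2]-.115*fx);print('M',M)
for p in((510,15),(508,82),(526,48)):
  w=f(*p,.018)[:2];print(w,(w-M)@fx,(w-M)@fy)
```

```text
knob [384.80031588 285.90252708] [ 0.67505363 -0.09901772  0.206     ]
mag [ 0.56348189 -0.08418509  0.058     ] fx [ 0.99127858 -0.13178306] 0.11255336386622489
M [ 0.56105659 -0.08386267]
[0.49376039 0.03509496] -0.08238588428145668 0.10905164983643412
[0.54781866 0.03052226] -0.028196480461608362 0.11164279383026925
[0.52182154 0.04817449] -0.05629312675185129 0.12571509378304738
```

Request:
apply_moves(
  rows=[
    [[0.01,-0.017,0.15],[0,0,0]],
    [[0.01,-0.017,0.25],[0,0,0]],
    [[0.01,-0.017,0.28],[0,0,0]],
    [[0.01,-0.017,0.31],[0,0,0]],
    [[0.01,-0.017,0.33],[0,0,0]],
    [[0.01,-0.017,0.35],[0,0,0]],
  ],
)

```text
clock: 3.28
tcp_pos: [0.6761, -0.1024, 0.2154]
orientation: [0.203, 3.134, 0.0]
contact_force: [0.2, -1.4, 0.2]
grip_width: -0.0002
gripper_force: 0.0
```

Request:
apply_moves(
  rows=[
    [[0,0,0.02],[0,0,0]],
    [[0,0,0.04],[0,0,0]],
  ],
)

```text
clock: 3.52
tcp_pos: [0.6757, -0.1025, 0.2047]
orientation: [0.204, 3.135, 0.0]
contact_force: [0.4, -0.9, -0.2]
grip_width: 0.0002
gripper_force: 0.0
```

Run:
```python
from h import *
d=cam('side')
cv2.imwrite('pics/s1.png',cv2.resize(d['frame'][160:260,190:320,::-1],(780,600)))
print(telemetry.get_obs()['contact_force'])
```

```text
[-0.78272875  0.36168806 -0.22794037]
```

View pics/s1.png

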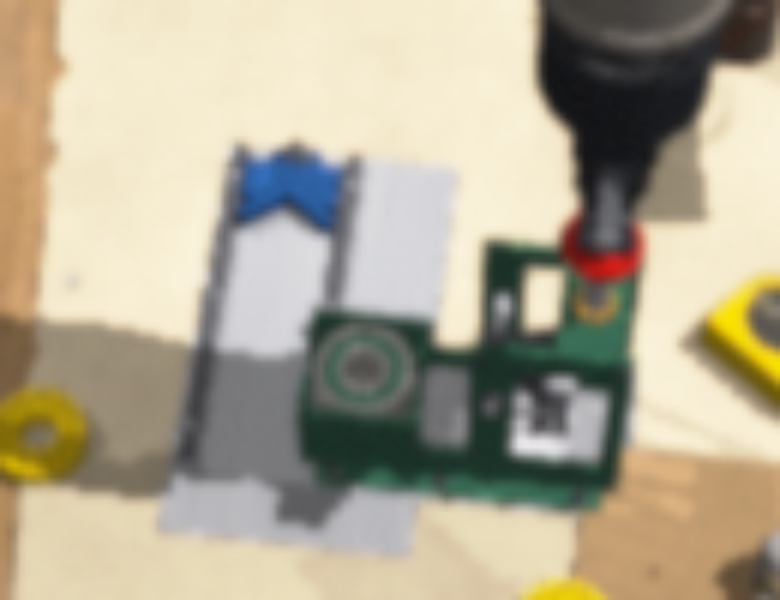

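The side crop shows the fingertips over the centre of the knob at (603,240). The stem is still showing and no bearing has come out. I'll keep going down and watch the force.

Request:
apply_moves(
  rows=[
    [[0,0,0.02],[0,0,0]],
    [[0,0,0.04],[0,0,0]],
  ],
)

```text
clock: 3.82
tcp_pos: [0.6759, -0.1026, 0.1958]
orientation: [0.204, 3.134, 0.001]
contact_force: [-4.1, 1.3, 9.2]
grip_width: -0.0003
gripper_force: 4.6
```

Run:
```python
from h import *
d=cam('side')
s=blob(d['frame'],(20,150,100),(38,255,255),(435,295,475,350));print(s)
o=telemetry.get_obs();print(o['contact_force'],o['tcp_pos'],o['tau'])
```

```text
(array([289.19148936, 204.55319149]), array([284, 198,  12,  10,  47], dtype=int32))
[-2.42801845  0.60915426  6.03669943] [ 0.67585946 -0.10258424  0.19527266] [ 3.02329604e-01 -5.58561265e+01  7.99542546e+00 -2.52031857e+01
 -4.28911869e-02 -3.36593678e-01 -3.27720300e-03]
```

Request:
apply_moves(
  rows=[
    [[0,0.005,0.03],[0,0,0]],
    [[0,0.01,0.06],[0,0,0]],
    [[0,0.01,0.09],[0,0,0]],
    [[0,0.01,0.11],[0,0,0]],
    [[0,0.01,0.11],[0,0,0]],
  ],
)

```text
clock: 4.5
tcp_pos: [0.6759, -0.1024, 0.1683]
orientation: [0.206, 3.134, -0.004]
contact_force: [-3.3, -4.1, 7.0]
grip_width: 0.0004
gripper_force: 3.2
```

Run:
```python
from h import *
d=cam('side')
s=blob(d['frame'],(20,150,100),(38,255,255),(435,295,475,350));print(s)
cv2.imwrite('pics/s2.png',cv2.resize(d['frame'][160:260,190:320,::-1],(780,600)))
o=telemetry.get_obs();print(o['contact_force'],o['tcp_pos'])
```

```text
(array([288.66666667, 209.29166667]), array([283, 203,  13,  10,  48], dtype=int32))
[-3.25165631 -4.29227819  7.01833687] [ 0.67591934 -0.10244375  0.16837584]
```

View pics/s2.png

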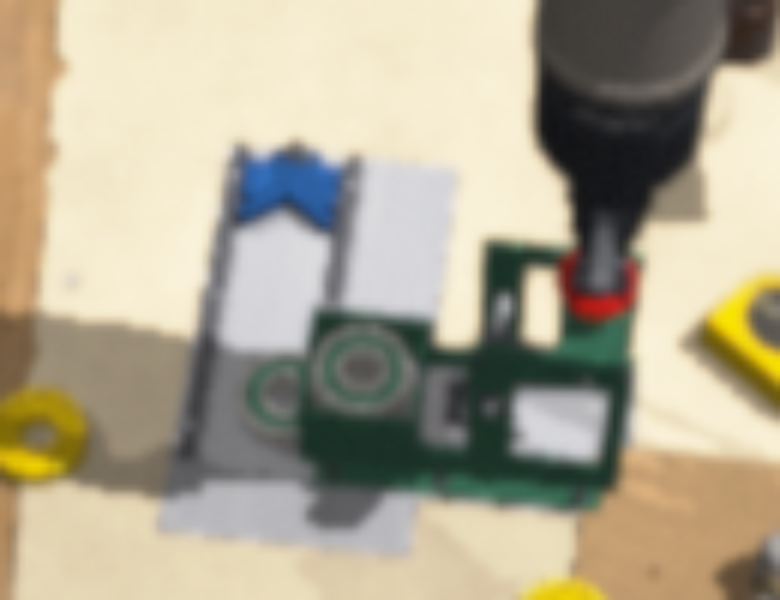

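The crop shows the bearing coming out at (280,395), with the knob part way down. I'll press further.

Request:
apply_moves(
  rows=[
    [[0,0,0.02],[0,0,0]],
    [[0,0,0.04],[0,0,0]],
    [[0,0,0.05],[0,0,0]],
    [[0,0,0.05],[0,0,0]],
  ],
)

```text
clock: 5.05
tcp_pos: [0.676, -0.1024, 0.1563]
orientation: [0.206, 3.134, -0.003]
contact_force: [-3.2, -2.6, 8.0]
grip_width: 0.0002
gripper_force: 4.0
```

Request:
apply_moves(
  rows=[
    [[0,0,0.01],[0,0,0]],
    [[0,0,0.02],[0,0,0]],
    [[0,0,0.02],[0,0,0]],
  ],
)

```text
clock: 5.42
tcp_pos: [0.6763, -0.1025, 0.156]
orientation: [0.207, 3.132, -0.0]
contact_force: [-16.0, -0.5, 37.2]
grip_width: -0.0002
gripper_force: 18.3
```

Request:
apply_moves(
  rows=[
    [[0,0,-0.05],[0,0,0]],
    [[0,0,-0.1],[0,0,0]],
    [[0,0,-0.15],[0,0,0]],
    [[0,0,-0.2],[0,0,0]],
    [[0,0,-0.3],[0,0,0]],
    [[0,0,-0.45],[0,0,0]],
    [[0,0,-0.58],[0,0,0]],
    [[0,0,-0.58],[0,0,0]],
    [[0,0,-0.58],[0,0,0]],
  ],
)

```text
clock: 6.55
tcp_pos: [0.6755, -0.0989, 0.2937]
orientation: [-0.202, -3.133, -0.001]
contact_force: [0.2, 0.1, -0.6]
grip_width: -0.0004
gripper_force: 0.0
```

Run:
```python
from h import *
import pickle
d=cam('wrist');pickle.dump(d,open('W2.pkl','wb'))
cv2.imwrite('pics/w1.png',cv2.resize(d['frame'][:,:,::-1],(800,600)))
o=telemetry.get_obs();print(o['contact_force'],o['tcp_pos'],o['clock'])
```

```text
[ 0.71488687  0.90742728 -0.50549744] [ 0.67525401 -0.09902916  0.29328335] 6.6
```

View pics/w1.png

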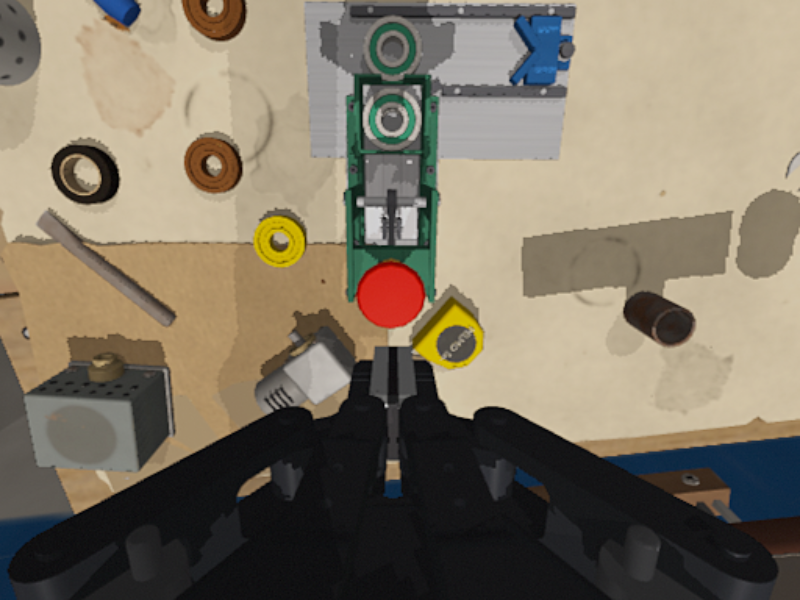

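The plunger is back up and the stack has dropped. The ejected bearing lies at (392,46), and the V's apex is near (531,48).

Run:
```python
from h import *
import pickle
d=pickle.load(open('W2.pkl','rb'))
f=lambda u,v,z:onz(d,u/1.5625,v/1.5625,z)[:2]
fx=np.array([.9916,-.1295]);fy=np.array([.1295,.9916])
q,s=blob(d['frame'],(20,150,100),(38,255,255),(340,250,430,335));k=onz(d,*q,.206)[:2];M=k-.115*fx;m2=f(391,118,.040);print('k',k,'M',M,m2)
b=f(392,46,.022);print('bearing',b,(b-M)@fx,(b-M)@fy,(b-m2)@fx,(b-m2)@fy)
for p in((514,19),(512,85),(531,48)):
  w=f(*p,.018);print((w-M)@fx,(w-M)@fy,w)
for z in (.26,.27,.28,.29,.30,.31): print('tip',z,f(393,348,z))
```

```text
k [ 0.67498904 -0.09909158] M [ 0.56095504 -0.08419908] [ 0.56432492 -0.08401697]
bearing [ 0.50413796 -0.07520029] -0.05750515398094774 0.0015653884329107695 -0.06082314983618023 0.000948412996518616
-0.07953194855611333 0.10841188546009597 [0.49613314 0.03359673]
-0.02686029506833548 0.11086965660696632 [0.54867849 0.02921306]
-0.056901882503429334 0.12540500344279368 [0.52077272 0.04751594]
tip 0.26 [ 0.6847456  -0.09882128]
tip 0.27 [ 0.68029264 -0.09827886]
tip 0.28 [ 0.67583967 -0.09773645]
tip 0.29 [ 0.6713867  -0.09719403]
tip 0.3 [ 0.66693373 -0.09665162]
tip 0.31 [ 0.66248077 -0.0961092 ]
```

Request:
apply_moves(
  rows=[
    [[0.69,-0.24,0],[0,0,0]],
    [[0.69,-0.24,0],[0,0,0]],
    [[0.69,-0.24,0],[0,0,0]],
    [[0.69,-0.24,0.1],[0,0,0]],
    [[0.69,-0.24,0.3],[0,0,0]],
    [[0.69,-0.24,0.5],[0,0,0]],
    [[0.69,-0.24,0.7],[0,0,0]],
    [[0.69,-0.24,0.8],[0,0,0]],
    [[0.69,-0.24,0.8],[0,0,0]],
    [[0.69,-0.24,0.8],[0,0,0]],
  ],
)

```text
clock: 7.85
tcp_pos: [0.4975, -0.1373, 0.0954]
orientation: [0.204, 3.135, -0.0]
contact_force: [0.7, -0.5, 0.7]
grip_width: 0.0003
gripper_force: 0.0
```

Run:
```python
from h import *
a=[]
for n in('wrist','side'):
    d=cam(n);i=d['frame'][:,:,::-1]
    a.append(cv2.resize(i if n=='wrist' else i[150:270,180:340],(400,300),interpolation=cv2.INTER_CUBIC) if n=='wrist' else cv2.resize(i[150:270,180:340],(800,600)))
c=np.zeros((600,800,3),np.uint8);c[:]=a[1];c[:225,500:]=cv2.resize(a[0],(300,225));cv2.imwrite('pics/c1.png',c)
o=telemetry.get_obs();print(o['contact_force'],o['tcp_pos'],o['clock'],o['joints'],o['orientation'])
```

```text
[ 0.2035623  -0.84797387  0.4664792 ] [ 0.49804021 -0.137289    0.09606053] 7.95 [-0.20754682  0.42141284  0.44271699  2.0708226  -0.27519459  0.70263587
  1.85372686] [2.03443698e-01 3.13286408e+00 1.35182427e-04]
```

View pics/c1.png

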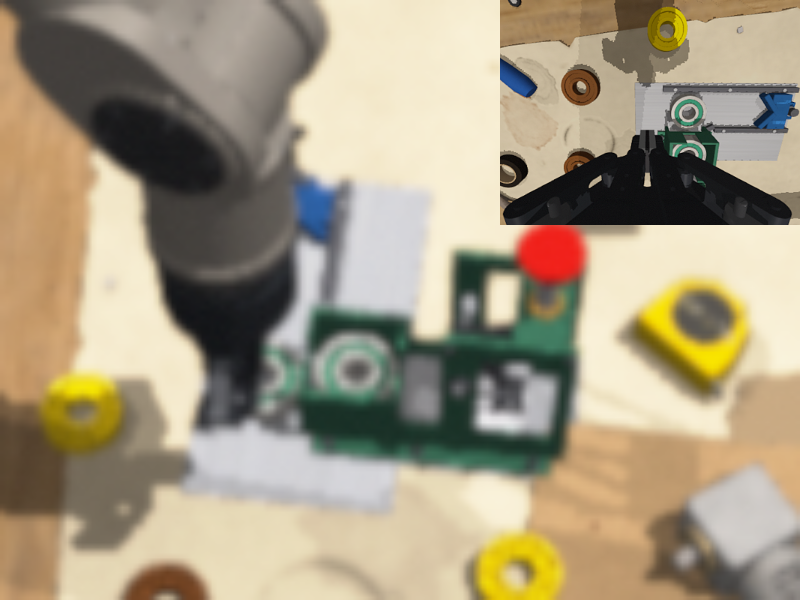

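The composite shows the fingers beside the bearing on the -y side, and the plunger up. Next I'll descend in steps, checking the force.

Request:
apply_moves(
  rows=[
    [[0.01,0,0.1],[0,0,0]],
    [[0.01,0,0.2],[0,0,0]],
    [[0.01,0,0.26],[0,0,0]],
    [[0.01,0,0.26],[0,0,0]],
  ],
)

```text
clock: 8.45
tcp_pos: [0.4945, -0.1368, 0.0297]
orientation: [-0.204, -3.134, -0.0]
contact_force: [0.4, -0.7, -0.5]
grip_width: 0.0001
gripper_force: 0.0
```

Request:
apply_moves(
  rows=[
    [[0,0,0.02],[0,0,0]],
    [[0,0,0.04],[0,0,0]],
    [[0,0,0.05],[0,0,0]],
    [[0,0,0.05],[0,0,0]],
  ],
)

```text
clock: 8.95
tcp_pos: [0.4946, -0.1368, 0.0173]
orientation: [-0.204, -3.135, -0.0]
contact_force: [-0.0, -0.2, 0.1]
grip_width: -0.0002
gripper_force: 0.0
```

Request:
apply_moves(
  rows=[
    [[0,0,0.02],[0,0,0]],
    [[0,0,0.037],[0,0,0]],
    [[0,0,0.037],[0,0,0]],
  ],
)

```text
clock: 9.32
tcp_pos: [0.4943, -0.1368, 0.0077]
orientation: [-0.204, -3.134, -0.0]
contact_force: [0.4, 0.1, 0.9]
grip_width: -0.0005
gripper_force: 0.0
```

Request:
apply_moves(
  rows=[
    [[0,0.03,0],[0,0,0]],
    [[0,0.06,0],[0,0,0]],
    [[0,0.09,0],[0,0,0]],
    [[0,0.12,0],[0,0,0]],
    [[0,0.15,0],[0,0,0]],
    [[0,0.18,0],[0,0,0]],
    [[0,0.21,0],[0,0,0]],
    [[0,0.24,0],[0,0,0]],
    [[0,0.27,0],[0,0,0]],
    [[0,0.3,0],[0,0,0]],
  ],
)

```text
clock: 10.58
tcp_pos: [0.5044, -0.0624, 0.0082]
orientation: [-0.205, -3.135, 0.0]
contact_force: [-1.4, -0.4, 0.2]
grip_width: -0.0003
gripper_force: 0.4
```

Run:
```python
from h import *
d=cam('wrist')
cv2.imwrite('pics/w3.png',cv2.resize(d['frame'][:,:,::-1],(800,600)))
import pickle;pickle.dump(d,open('W3.pkl','wb'))
o=telemetry.get_obs();print(o['contact_force'],o['tcp_pos'])
```

```text
[ 0.64830544  0.09603142 -0.20847218] [ 0.50465801 -0.06060509  0.00806816]
```

View pics/w3.png

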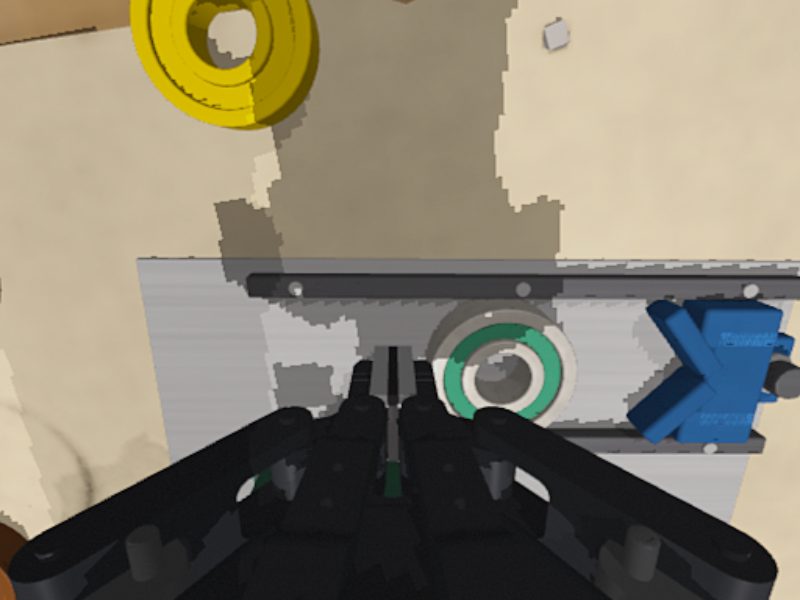

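The bearing is upright in the channel at (503,372), with the V's apex at (714,382).

Run:
```python
from h import *
import pickle
d=pickle.load(open('W3.pkl','rb'));f=lambda u,v,z:onz(d,u/1.5625,v/1.5625,z)[:2]
fx=np.array([.9916,-.1295]);fy=np.array([.1295,.9916]);b=f(503,372,.022);a=f(714,382,.018);t=telemetry.get_obs()['tcp_pos'][:2]
print((a-b)@fy,(a-b)@fx,(b-t)@fy,(b-t)@fx)
```

```text
0.07735758361344545 0.006279463650872373 0.03742153615694279 -0.0030698821336571347
```

Request:
apply_moves(
  rows=[
    [[0,0.03,0],[0,0,0]],
    [[0,0.06,0],[0,0,0]],
    [[0,0.09,0],[0,0,0]],
    [[0,0.12,0],[0,0,0]],
    [[0,0.14,0],[0,0,0]],
    [[0,0.15,0],[0,0,0]],
    [[0,0.15,0],[0,0,0]],
  ],
)

```text
clock: 11.5
tcp_pos: [0.5093, -0.0251, 0.0082]
orientation: [0.203, 3.135, 0.0]
contact_force: [0.4, -0.4, 0.4]
grip_width: -0.0001
gripper_force: 0.0
```

Request:
apply_moves(
  rows=[
    [[0,0.01,0],[0,0,0]],
    [[0,0.015,0],[0,0,0]],
    [[0,0.015,0],[0,0,0]],
  ],
)

```text
clock: 11.88
tcp_pos: [0.5105, -0.0233, 0.0084]
orientation: [0.206, 3.133, -0.003]
contact_force: [0.2, -4.7, -0.5]
grip_width: -0.0
gripper_force: 2.3
```

Contact is starting. I'll seat the bearing a little more firmly.

Request:
apply_moves(
  rows=[
    [[0,0.01,0],[0,0,0]],
    [[0,0.015,0],[0,0,0]],
    [[0,0.015,0],[0,0,0]],
  ],
)

```text
clock: 12.25
tcp_pos: [0.5116, -0.022, 0.0087]
orientation: [0.21, 3.131, -0.006]
contact_force: [2.2, -11.0, 2.0]
grip_width: -0.0001
gripper_force: 5.2
```

Request:
apply_moves(
  rows=[
    [[0,0.01,0],[0,0,0]],
    [[0,0.015,0],[0,0,0]],
    [[0,0.015,0],[0,0,0]],
  ],
)

```text
clock: 12.62
tcp_pos: [0.5117, -0.0216, 0.0088]
orientation: [0.214, 3.13, -0.011]
contact_force: [1.7, -19.3, 2.6]
grip_width: -0.0001
gripper_force: 9.3
```

Run:
```python
from h import *
d=cam('wrist')
cv2.imwrite('pics/w4.png',cv2.resize(d['frame'][:,:,::-1],(800,600)))
print(telemetry.get_obs()['contact_force'])
```

```text
[  0.93062848 -19.34795528   2.14255591]
```

View pics/w4.png

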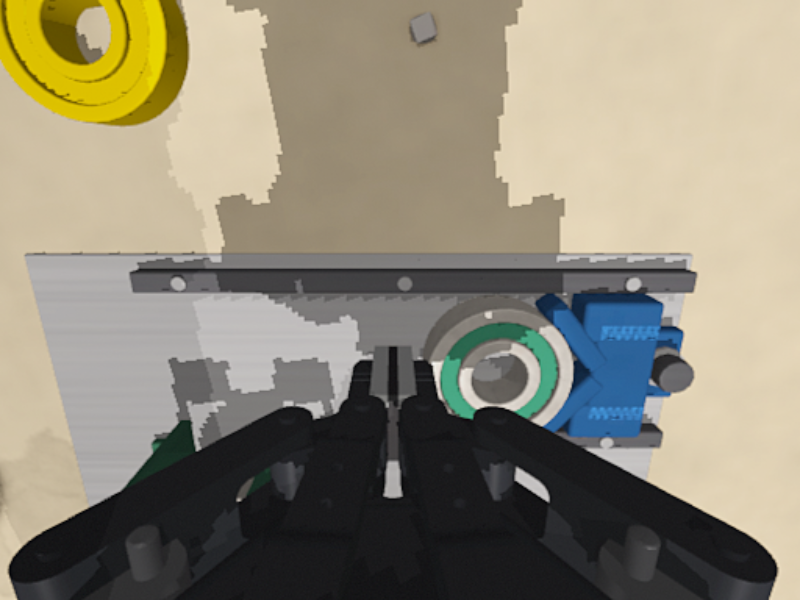

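The bearing at (500,372) touches both V faces, and it has stalled at 19 N. I'll back off along -y, then rise.

Request:
apply_moves(
  rows=[
    [[0,-0.02,0],[0,0,0]],
    [[0,-0.05,0],[0,0,0]],
    [[0,-0.1,0],[0,0,0]],
    [[0,-0.1,-0.1],[0,0,0]],
    [[0,-0.1,-0.3],[0,0,0]],
    [[0,-0.1,-0.5],[0,0,0]],
    [[0,-0.1,-0.7],[0,0,0]],
    [[0,-0.1,-0.7],[0,0,0]],
    [[0,-0.1,-0.7],[0,0,0]],
  ],
)

```text
clock: 13.8
tcp_pos: [0.5068, -0.0387, 0.1826]
orientation: [-0.203, -3.134, -0.001]
contact_force: [-0.1, 0.8, -0.0]
grip_width: 0.0001
gripper_force: 0.0
```

Run:
```python
from h import *
d=cam('wrist')
cv2.imwrite('pics/w5.png',cv2.resize(d['frame'][:,:,::-1],(800,600)))
print(telemetry.get_obs()['contact_force'])
```

```text
[-0.10920944  0.17361899 -0.30684386]
```

View pics/w5.png

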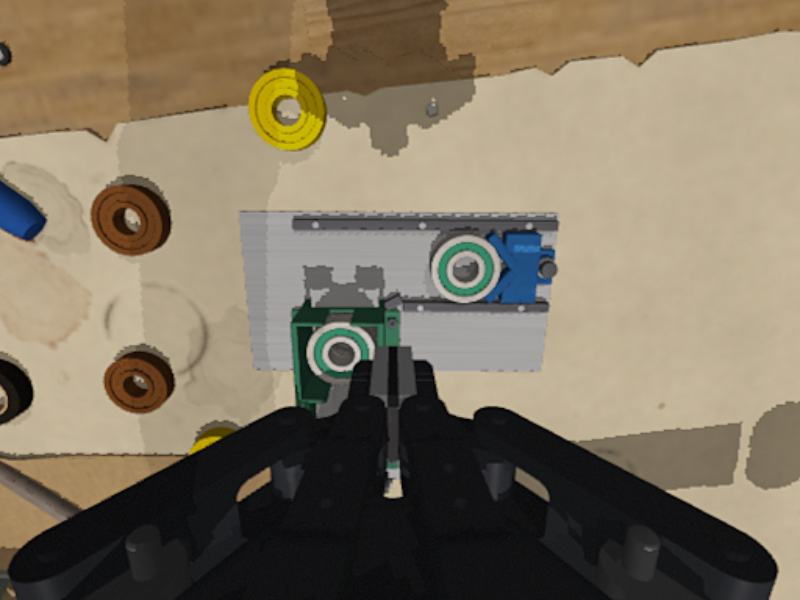

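The bearing at (465,267) sits in the V, the stack at (341,350) is in place, and the arm is clear of everything.

```bash
python3 -c "
from bench import job
print(job.hand_in())"
```

```text
the job is handed in; nothing more can be done
None
```

I pressed the plunger fully once and it sprang back up. The ejected bearing now sits against both faces of the V stop, the other two are still in the magazine, and the job is handed in, though the hand-in returned no verdict.

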